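# Drift a rack's foot bracket into line with a tapered pin

### The arm

A 7-joint arm with a two-finger parallel gripper is mounted at the origin on a cart in front of the work surface, level with it; the furniture and walls round the work are solid. World frame = base frame: x ahead of the robot, y to its left, z up, the work surface at z = 0. Lengths are in m, angles in rad, forces in N, time in s.
With the tool pointing down it reaches from about 0.425 to 0.925 m from the base axis. Payload 6.8 kg.
Tool frame: the origin (TCP) lies on the front face of the gripper's body, between the roots of the fingers; the fingertips stand 73 mm ahead of it and the grasp point (between the pads) lies 54 mm ahead of it (env.nose_length is the distance from the TCP to the fingertips, in m); z points along the fingers, y is the line along which they close (so a half turn about z gives the same grasp; the last joint's range is limited). The gripper opens to 85 mm and grips with 20 to 120 N. Pads are 22 mm wide; open, the fingers measure 114 mm over their backs; the gripper's body (76 mm by 85 mm) begins 54 mm behind the grasp point. The pads swing forward as they close: fully open they stand 13 mm farther back than shut.
Start: joints at [1.062, 0.477, 0.022, 1.555, -0.011, 1.109, -0.083], TCP at [0.263, -0.622, 0.304] pointing down, gripper open.
Joint ranges: [-2.96, 2.96], [-0.34, 2.1], [-1.41, 1.46], [0.24, 2.44], [-1.37, 4.51], [0.17, 1.92], [-2.96, 2.96]. Speed limits (rad/s): [2.39, 2.39, 3.14, 3.14, 3.14, 3.14, 3.14].

### API

Orientations are given as a unit quaternion [w, x, y, z].
In Python, from cell import env, kin, camera, calibration, job gives the robot as it stands. The module is installed in compiled form; this text tells all that it offers. Calls block until the motion is done:
- env.reach(position, orientation): joint-space move of the TCP to a pose.
- env.movel(position, velocity=0.15, rot=None, stop_force=None): straight line of the TCP; rot=None keeps the orientation; velocity is the mean speed in m/s. With stop_force (N) it stops when the force on the tool has changed by that much, and returns True; else False.
- env.goto_joints(angles): joint-space move.
- env.grip(opening, f_grip=None): finger opening in m; f_grip is the grip in N (None keeps the last); returns when the fingers have stopped.
- env.dwell(seconds).
- kin.inverse_kinematics(position, orientation): joint angles nearest the present ones, or None.
- env.get_state(): the state.
- camera(name): name is "side" or "top" or "wrist"; returns (picture, depth): 400x640x3 uint8, blue, green, red; 400x640 float32, m along the optical axis (not along the pixel's ray), 0 where there is no reading.
- calibration(name): a dict with "fx", "fy", "cx", "cy" (pixels), "k1" (the pictures are not rectified: a ray, as slopes to the right and down, at radius r is drawn at 1 + k1 r^2 times it, then the intrinsics apply), "rvec" (rotation vector, rad) and "tvec" (3), from world to camera coordinates, as OpenCV has them. Camera axes: x right, y down, z forward; pixel columns grow to the right and rows downward; lengths in m; the calibration is good to about 2 mm. A picture is of the moment at which its call begins: read the wrist's pose just before it. calibration takes no time and is no camera call; for the wrist camera it gives the pose at the moment of the call.
A pose or a line that the arm cannot do raises env.PlanningError and nothing moves.
- job.job_done(): hands the job in; it is judged then, once.
The state is a dict: "time": time; "qpos": joint angles; "joint_velocities": joint speeds; "joint_torque": joint torques, N m; "tcp_pos": TCP position; "orientation": TCP orientation; "force": force on the tool from outside, world axes, zero at the start; "torque": the same for the moment, N m; "opening": finger opening in m; "gripper_force": force on a finger pad.
Only numpy, scipy, OpenCV 4.12 (cv2) and the standard library are available. Lean on these libraries where they do the work, as an engineer would, in place of code of your own. Each camera call takes 0.05 s, during which the arm holds its last target. There are 200 camera calls.

### The job

The rack's steel foot bracket lies on its grey anchor block, but its hole is a few millimetres out of line with the hole hidden beneath it. Take the tapered pin from the wooden stand, start its point in the bracket's hole and work it gently down through both holes, letting it draw the bracket into line, until its collar sits flat on the bracket; then let go of it. Let only the pin move the bracket, never strain the pin sideways or downwards with more than about 10 newtons, and leave the things round about where they are.

Things in the scene. Friction and masses are not known exactly. Their poses are not given: they have to be found in the camera images.
- pin: tapered alignment pin, 122 mm long, 220 g, of oiled steel, standing point down in the stand. Origin on its axis at the underside of the collar (38 mm diameter, 6 mm thick); own z runs up the handle. The square black handle, 22 x 22 mm, its faces looking along own x and y, reaches from 6 to 62 mm above the origin; the straight shank, 22 mm diameter, 20 mm down from it
- pin_tip (a point): the flat point of the pin, 4 mm diameter, on its axis 60 mm below the pin's origin; from here a 40 mm long taper widens to the 22 mm shank
- stand: wooden block 70 x 90 x 64 mm with four upright holes, fixed to the desk; origin under its centre, its 90 mm side along own y. The pin stands in the central 27 mm hole, its collar resting on the top (pin origin 64 mm above the desk)
- bracket: loose L-shaped steel foot bracket, about 0.6 kg, lying flat on the anchor block, held by friction only. Origin on the underside at the centre of its hole, 56 mm above the desk. Flat leg 66 (own x) x 84 (own y) x 8 mm; upright leg 40 mm high from the underside, at own x = 33 to 39 mm, with two low gussets
- bracket_hole (a point): centre of the bracket's one hole at the upper face of the flat leg, 64 mm above the desk: a 24 mm through hole with a 1 mm chamfer; own axes as the bracket's. At the start it is over the anchor block's centre
- anchor: grey anchor block 84 (own x) x 104 (own y) x 56 mm with two bolted ears, fixed to the desk under the bracket; origin under its centre. Rigid in its top, flush, sits a 10 mm thick steel insert with a 24 mm through hole (1 mm chamfer), empty below
- anchor_top (a point): centre of the anchor block's top. The insert's hole is about 8 mm off this point, in a direction not given, different each time. The pin's point enters both holes, then the taper bears on one side of the insert's hole, which pushes the pin towards the insert's axis; pin and bracket must follow that side force. A pin held stiffly over the block's centre jams and overloads
- sugar_tub: bystander: small white tub with lid, 66 mm wide, 54 mm high; origin under its centre
- pod_a: bystander: white coffee pod, 51 mm wide, 45 mm high, left and back; origin under its centre
- pod_b: bystander: white coffee pod, 51 mm wide, 45 mm high, near the front edge in the middle; origin under its centre
- tumbler: bystander: tumbler with lid and handle, 118 mm across the handle, 108 mm high; origin under its centre
- pod_c: bystander: white coffee pod, 51 mm wide, 45 mm high, on the left towards the microwave; origin under its centre
- pod_d: bystander: white coffee pod, 51 mm wide, 45 mm high, at the front right; origin under its centre
- sanitiser: bystander: pump bottle, 62 mm wide, 166 mm high; origin under its centre

How it is judged:
By the outcome, as a careful person would: the job done as asked, in the order asked, and still so for the second after the job is handed in, with the robot touching nothing.
It also fails if it takes over 53 s, if anything falls off the work surface, if the arm or the gripper's body presses on something with over 40 N, if the wrist force passes 120 N, or if a joint passes its speed limit or range.

## Working session

There is one attempt and no reset: what is moved stays moved. The work goes in short steps, each a Python script; the robot and the scene stay as the last script left them, time stands still between calls to the robot, and variables do not carry over. Pictures are saved under pics/ and viewed, at most 10 in all, crops included, and the job is handed in when it is done.

```bash
mkdir -p pics; ls
python3 - <<'E'
from cell import env,kin,camera,calibration,job
import cv2,numpy as np
for n in("top","side"):
    p,d=camera(n); cv2.imwrite(f"pics/{n}0.png",p); np.save(f"pics/{n}0_d.npy",d)
    c=calibration(n); print(n,c, -cv2.Rodrigues(np.array(c["rvec"],float))[0].T@np.array(c["tvec"],float).ravel())
s=env.get_state(); print({k:np.round(v,3) for k,v in s.items()})
E
```

```text
pics
top {'fx': 454.99735962973057, 'fy': 454.99735962973057, 'cx': 322.7635445840108, 'cy': 203.63669030206867, 'k1': -0.04473744580793042, 'rvec': array([ 2.16321925, -2.060392  ,  0.20950739]), 'tvec': array([0.04839173, 0.55211495, 1.48269012])} [0.23952242 0.0599162  1.56351583]
side {'fx': 482.923696824618, 'fy': 482.923696824618, 'cx': 325.87765965333955, 'cy': 195.71436057261428, 'k1': 0.0219289921513201, 'rvec': array([ 0.3795513 , -2.73170162,  1.21296169]), 'tvec': array([0.55051707, 0.10067916, 1.3042997 ])} [0.26273699 1.01584437 0.95573664]
{'time': np.float64(0.1), 'qpos': array([ 1.062,  0.478,  0.022,  1.556, -0.011,  1.109, -0.083]), 'joint_velocities': array([-0.   , -0.002,  0.   , -0.002, -0.   , -0.001,  0.001]), 'joint_torque': array([ 4.0000e-03, -5.9775e+01,  1.6130e+00, -2.8195e+01,  1.3000e-02,
        5.0000e-03, -0.0000e+00]), 'tcp_pos': array([ 0.263, -0.621,  0.303]), 'orientation': array([-0.001,  0.98 ,  0.199, -0.   ]), 'force': array([-0.603, -0.888, -0.243]), 'torque': array([ 0.027, -0.045,  0.044]), 'gripper_force': np.float64(0.0), 'opening': np.float64(0.085)}
```

View pics/top0.png

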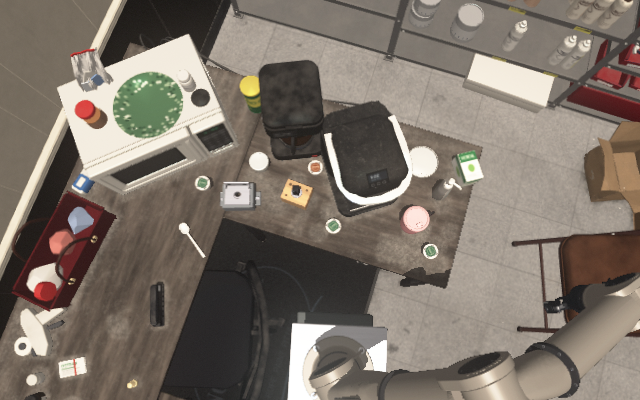

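View pics/side0.png

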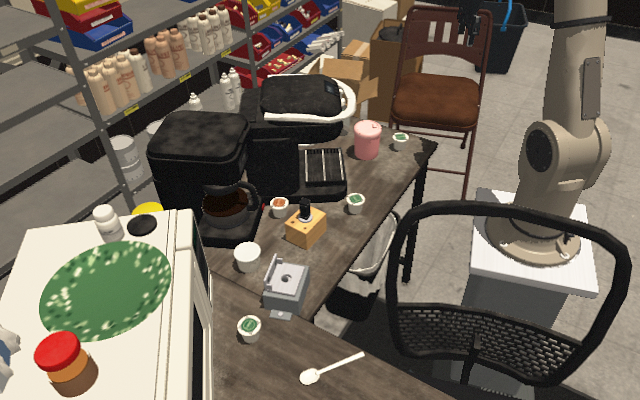

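The top view shows the stand at about (296,192) with the pin's black handle, and the bracket at (238,194) with its hole. In the side view the pin is at (305,212) and the bracket hole at (288,279). Next I'll compute rough positions and zoom in.

```bash
cat > h.py <<'E'
from cell import env,kin,camera,calibration,job
import cv2,numpy as np
from scipy.spatial.transform import Rotation as Ro
def cam(n,c=None):
    c=c or calibration(n); R=cv2.Rodrigues(np.array(c["rvec"],float))[0]; t=np.array(c["tvec"],float).ravel()
    K=np.array([[c["fx"],0,c["cx"]],[0,c["fy"],c["cy"]],[0,0,1.]]); return R,t,K,np.array([c["k1"],0,0,0,0.])
def slopes(C,uv): return cv2.undistortPoints(np.array(uv,float).reshape(-1,1,2),C[2],C[3]).reshape(-1,2)
def plane(C,uv,z):
    s=slopes(C,uv); d=np.c_[s,np.ones(len(s))]@C[0]; o=-C[0].T@C[1]
    return o+d*((z-o[2])/d[:,2])[:,None]
def cloud(C,d):
    v,u=np.mgrid[0:d.shape[0],0:d.shape[1]]; s=slopes(C,np.c_[u.ravel(),v.ravel()]); z=d.ravel()[:,None]
    P=(np.c_[s*z,z]-C[1])@C[0]; P[d.ravel()==0]=np.nan; return P.reshape(*d.shape,3)
def proj(C,P): return cv2.projectPoints(np.array(P,float).reshape(-1,1,3),cv2.Rodrigues(C[0])[0],C[1],C[2],C[3])[0].reshape(-1,2)
E
python3 - <<'E'
from h import *
C=cam("top"); p=cv2.imread("pics/top0.png"); d=np.load("pics/top0_d.npy"); P=cloud(C,d)
for n,(u,v) in dict(stand=(290,195),stand2=(305,197),handle=(297,186),brk=(232,195),anch=(238,205),up=(240,184),tub=(259,161),podnear=(333,226),table=(270,230),podb=(315,167),coffee=(290,90),coffee2=(295,145),esp=(340,150),podc=(202,183)).items(): print(n,P[v,u].round(3))
print(plane(C,[(297,186)],.126),plane(C,[(237,194)],.064))
S=cam("side");print(plane(S,[(305,200)],.126),plane(S,[(288,279)],.064))
a=cv2.resize(p[140:240,190:350],None,fx=5,fy=5,interpolation=2); cv2.imwrite("pics/c1.png",a)
E
```

```text
stand [0.572 0.187 0.062]
stand2 [0.568 0.136 0.061]
handle [0.589 0.161 0.126]
brk [0.563 0.384 0.062]
anch [0.53  0.362 0.056]
up [0.598 0.357 0.079]
tub [0.69  0.303 0.052]
podnear [0.477 0.037 0.04 ]
table [0.458 0.254 0.001]
podb [0.679 0.108 0.047]
coffee [0.836 0.187 0.312]
coffee2 [0.745 0.18  0.079]
esp [0.655 0.031 0.316]
podc [0.604 0.495 0.045]
[[0.58917797 0.16103144 0.126     ]] [[0.56663983 0.36670176 0.064     ]]
[[0.57912439 0.16372337 0.126     ]] [[0.55669706 0.36846236 0.064     ]]
```

View pics/c1.png

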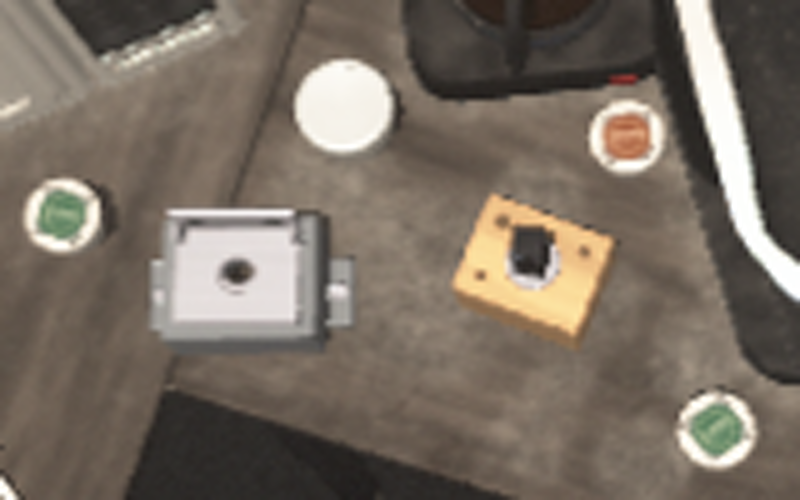

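Run:
```python
from h import *
P=cloud(cam("top"),np.load("pics/top0_d.npy")).reshape(-1,3); P=P[~np.isnan(P[:,0])]
print("cols y .6..-.5; rows x")
for x in np.arange(0,.95,.08):
    print("%.2f"%x,[int(100*np.max(q[:,2])) if len(q:=P[(abs(P[:,0]-x)<.04)&(abs(P[:,1]-y)<.05)]) else None for y in np.arange(.6,-.75,-.1)])
C=cam("wrist");s=env.get_state();T=Ro.from_quat(np.roll(s["orientation"],-1)).as_matrix()
o=-C[0].T@C[1]; print("cam in tool",T.T@(o-s["tcp_pos"]), (C[0]@T).round(3), C[2][0,0])
```

```text
cols y .6..-.5; rows x
0.00 [0, 0, -23, -1, 27, 35, 49, 57, 0, -72, -72, -72, -72, -71]
0.08 [2, 0, -23, -2, 26, 34, 49, 74, 81, 81, 75, -71, -72, -72]
0.16 [6, 0, -23, -2, 27, 0, 0, 0, 82, 80, 75, 70, 63, -72]
0.24 [6, 1, -23, 26, 27, -71, -71, -71, -71, -72, 68, 68, 64, -72]
0.32 [1, 1, -24, 26, 26, -72, -71, 0, 1, 1, 0, -72, 62, -72]
0.40 [1, 1, 0, -71, 1, 1, 0, 1, 1, 5, 1, None, -72, -72]
0.48 [1, 1, 4, 0, 1, 5, 28, 28, 11, 11, 0, None, -72, -71]
0.56 [1, 5, 10, 9, 13, 7, 32, 32, 30, 10, 15, None, -72, -71]
0.64 [27, 26, 9, 9, 7, 30, 32, 32, 31, 16, 16, 8, -72, -71]
0.72 [28, 27, 26, 31, 31, 31, 32, 32, 30, 1, 9, 8, None, -71]
0.80 [27, 31, 27, 31, 32, 31, 31, 31, 1, 1, 0, 0, None, -72]
0.88 [28, 33, 26, 31, 31, 31, 0, 1, 2, 0, None, None, None, -72]
cam in tool [ 0.07557304 -0.00083986 -0.07011478] [[-0.     1.    -0.001]
 [-0.956 -0.    -0.293]
 [-0.293  0.     0.956]] 323.7907355161817
```

```bash
cat >> h.py <<'E'
def q(a): return np.array([0,np.cos(a/2),np.sin(a/2),0])
E
python3 - <<'E'
from h import *
for p,a in [((.4,-.25,.5),-.3),((.56,.26,.36),0),((.56,.36,.26),0),((.585,.161,.17),0),((.585,.161,.17),1.),((.585,.161,.17),-1.)]:
    print(p,a,[None if (j:=kin.inverse_kinematics(np.array(p),q(a))) is None else j.round(2)][0])
E
```

```text
(0.4, -0.25, 0.5) -0.3 [ 0.51  0.01 -0.09  1.72  0.    1.41 -1.44]
(0.56, 0.26, 0.36) 0 [ 0.05  0.45 -0.8   1.59  0.34  1.25 -2.38]
(0.56, 0.36, 0.26) 0 [-0.09  0.65 -0.86  1.58  0.52  1.16 -2.64]
(0.585, 0.161, 0.17) 0 [-0.04  0.56 -0.44  1.81  0.31  0.84 -2.2 ]
(0.585, 0.161, 0.17) 1.0 [ 0.09  0.6  -0.63  1.8   0.44  0.89 -1.31]
(0.585, 0.161, 0.17) -1.0 [-1.07  0.8   1.06  1.88 -0.84  0.99 -2.2 ]
```

Run:
```python
from h import *
pi=np.pi
env.reach(np.array([.40,-.22,.50]),q(1.8)); s=env.get_state(); print(s["time"],s["qpos"].round(2))
env.reach(np.array([.54,.24,.34]),q(pi)); s=env.get_state(); print(s["time"],s["qpos"].round(2),s["tcp_pos"],s["force"])
C=calibration("wrist"); p,d=camera("wrist"); cv2.imwrite("pics/w1.png",p); np.savez("pics/w1.npz",d=d,**C)
```

```text
1.8083 [ 0.79 -0.   -0.41  1.73 -0.    1.41  0.6 ]
3.65 [ 0.29  0.54 -1.14  1.67  0.52  1.27  0.61] [0.54075851 0.2385824  0.34008283] [ 0.23568644 -0.59984366  0.41503684]
```

View pics/w1.png

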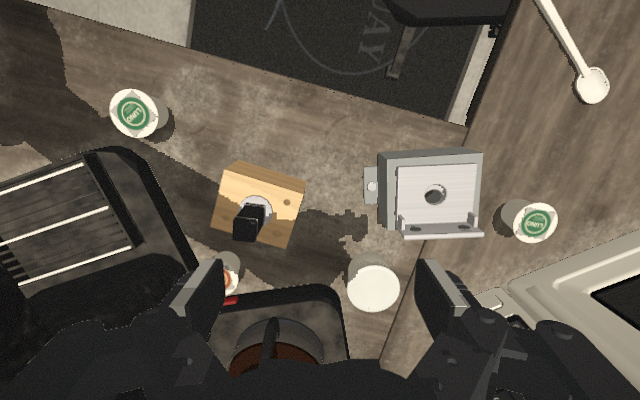

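The wrist view shows the pin handle top near (249,225) and the bracket hole at (435,194), with the upright leg away from the base. I'll take close-ups next.

Run:
```python
from h import *
pi=np.pi
z=np.load("pics/w1.npz"); C=cam(0,{k:z[k] for k in z.files if k!='d'})
h=plane(C,[(435,194)],.064)[0]; t=plane(C,[(249,215)],.126)[0]; print(h,t, cloud(C,z['d'])[215,249])
def shot(n):
    c=calibration("wrist"); p,d=camera("wrist"); cv2.imwrite(f"pics/{n}.png",p); np.savez(f"pics/{n}.npz",d=d,**c); return p
env.movel([h[0],h[1],.34],velocity=.3); env.movel([h[0],h[1],.24],velocity=.2); a=shot("w2")
env.movel([h[0],h[1],.31],velocity=.2); env.movel([t[0]-.02,t[1],.29],velocity=.3); b=shot("w3")
print(env.get_state()["time"])
cv2.imwrite("pics/c2.png",np.hstack([cv2.resize(a[100:300,200:440],None,fx=1.65,fy=1.65),cv2.resize(b[100:300,200:440],None,fx=1.65,fy=1.65)]))
```

```text
[0.56383053 0.36693125 0.064     ] [0.56622125 0.17380136 0.126     ] [0.57125562 0.17045424 0.11163461]
6.3333
```

View pics/c2.png

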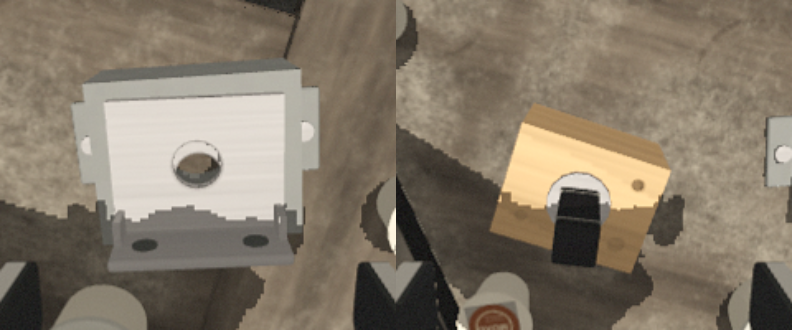

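Run:
```python
from h import *
def ld(n):
    z=np.load(f"pics/{n}.npz"); return cam(0,{k:z[k] for k in z.files if k!='d'}),z['d'],cv2.imread(f"pics/{n}.png")
C,d,p=ld("w3"); P=cloud(C,d)
m=(abs(P[...,2]-.126)<.006)&(np.arange(640)[None]>250)&(np.arange(640)[None]<400)
n,L,st,ce=cv2.connectedComponentsWithStats(m.astype(np.uint8)); i=1+np.argmax(st[1:,4]); print(st[i],ce[i],P[L==i].mean(0))
c=cv2.findContours((L==i).astype(np.uint8),0,1)[0][0].reshape(-1,2)
print("top z",np.percentile(P[L==i][:,2],[5,50,95]))
print("handle",cv2.minAreaRect((plane(C,c,.126)[:,:2]*1000).astype(np.float32)))
# stand top
hsv=cv2.cvtColor(p,cv2.COLOR_BGR2HSV)
m=(abs(P[...,2]-.064)<.006)&(P[...,0]>.5)&(P[...,0]<.66)&(P[...,1]>.09)&(P[...,1]<.24)
c=np.vstack(cv2.findContours(m.astype(np.uint8),0,1)[0]).reshape(-1,2); print("stand",cv2.minAreaRect((plane(C,c,.064)[:,:2]*1000).astype(np.float32)))
C,d,p=ld("w2"); P=cloud(C,d)
m=(abs(P[...,2]-.064)<.004)
n,L,st,ce=cv2.connectedComponentsWithStats(m.astype(np.uint8)); i=1+np.argmax(st[1:,4]); print(st[i])
for c in cv2.findContours((L==i).astype(np.uint8),cv2.RETR_CCOMP,1)[0]:
    if len(c)>20: W=(plane(C,c.reshape(-1,2),.064)[:,:2]*1000).astype(np.float32); print("brk",len(c),cv2.minAreaRect(W),cv2.fitEllipse(W))
u,v=proj(C,[.5638,.367,.064])[0].astype(int); print(u,v)
x=cv2.resize(p[v-30:v+30,u-30:u+30],None,fx=9,fy=9,interpolation=2); cv2.imwrite("pics/c3.png",x); print(u-30,v-30)
```

```text
[294 232  30  30 744] [308.57392473 246.73655914] [0.58070846 0.16761967 0.12555191]
top z [0.12295826 0.12577598 0.12691158]
handle ((580.510986328125, 167.72755432128906), (21.762540817260742, 23.73641014099121), 82.5787353515625)
stand ((581.4618530273438, 167.7616729736328), (89.92261505126953, 71.46345520019531), 71.58514404296875)
[ 263  156  110   87 7844]
brk 368 ((565.170654296875, 367.5494689941406), (68.89640045166016, 83.9005355834961), 2.3439271450042725) ((564.2945556640625, 367.4595031738281), (78.14016723632812, 97.37039184570312), 2.2658584117889404)
brk 83 ((563.8236694335938, 367.4703063964844), (23.983051300048828, 23.265384674072266), 89.919921875) ((563.7732543945312, 367.53472900390625), (23.495201110839844, 24.188854217529297), 171.91490173339844)
318 199
288 169
```

View pics/c3.png

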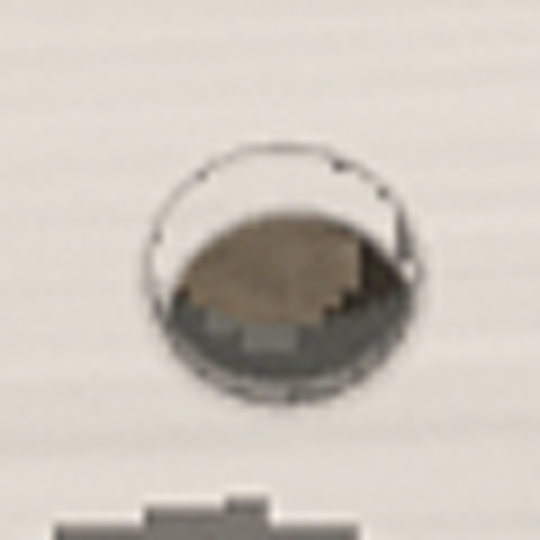

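The crop shows the bracket hole rim centred near (283,272). Inside it is a bright crescent of the insert along the top, with the insert's edge arc peaking at (290,212). So the insert's hole is offset mainly towards +x (down in the picture). I'll fit that arc.

Run:
```python
from h import *
from scipy.optimize import least_squares
z=np.load("pics/w2.npz"); C=cam(0,{k:z[k] for k in z.files if k!='d'}); g=cv2.cvtColor(cv2.imread("pics/w2.png"),6).astype(float)
pts=[]
for cx in range(170,405,12):   # crop coords -> pixel columns, bright-to-dark downwards
    u=int(round(288+(cx+.5)/9-.5)); col=g[:,u]
    for v in range(169+17,169+38):
        if col[v]>165 and col[v+1]<=165: e=v+(col[v]-165)/(col[v]-col[v+1])
        else: continue
        if v>169+21: pts.append((u,e)); break
print(sorted(set((u,round(e,1)) for u,e in pts)))
c0=np.array([.5638,.3675])
for zz in (.056,.055):
  W=plane(C,pts,zz)[:,:2]
  for r in (.012,.013):
    f=least_squares(lambda c:np.hypot(*(W-c).T)-r,c0+[.008,0],loss="soft_l1",f_scale=.0005); print(zz,r,f.x.round(4),((f.x-c0)*1000).round(1),np.abs(f.fun).mean()*1000)
```

```text
[(306, np.float64(202.1)), (308, np.float64(198.1)), (309, np.float64(196.8)), (310, np.float64(195.8)), (312, np.float64(194.4)), (313, np.float64(193.8)), (314, np.float64(193.3)), (316, np.float64(192.6)), (317, np.float64(192.3)), (318, np.float64(192.2)), (320, np.float64(192.1)), (321, np.float64(192.1)), (322, np.float64(192.1)), (324, np.float64(192.5)), (325, np.float64(192.7)), (326, np.float64(193.1)), (328, np.float64(194.2)), (329, np.float64(194.8)), (330, np.float64(195.7)), (332, np.float64(191.8))]
0.056 0.012 [0.5721 0.3684] [8.3 0.9] 0.22683853343165247
0.056 0.013 [0.5732 0.3687] [9.4 1.2] 0.24928943680600144
0.055 0.012 [0.5723 0.3684] [8.5 0.9] 0.2309193353068552
0.055 0.013 [0.5734 0.3686] [9.6 1.1] 0.24664753397709763
```

Run:
```python
from h import *
a=np.deg2rad(172.6); st=env.get_state
env.grip(.05,60)
env.movel([.5807,.1677,.25],velocity=.15,rot=q(a))
env.movel([.5807,.1677,.158],velocity=.12,stop_force=6) and print("contact")
f0=st()["force"]; env.grip(.0,60); s=st(); print(s["time"],s["tcp_pos"],s["opening"],s["gripper_force"],s["force"]-f0)
env.movel([.5807,.1677,.28],velocity=.12); s=st(); print(s["opening"],s["force"]-f0)
env.movel([.5638,.3675,.28],velocity=.2,rot=q(np.pi)); s=st(); print(s["time"],s["opening"],s["tcp_pos"],s["force"]-f0)
p,d=camera("side"); cv2.imwrite("pics/s2.png",cv2.resize(p[130:330,200:400],None,fx=3,fy=3))
```

```text
8.5583 [0.58112953 0.16785823 0.15885433] 0.02155131240513121 59.26069736480713 [-0.92009986 -1.13541241  5.28540594]
0.02156991145193763 [ 0.06250486  0.27590054 -2.33530775]
10.875 0.021865209452267952 [0.56444807 0.36616641 0.27962726] [-0.21306314 -0.77303086 -3.26416335]
```

View pics/s2.png

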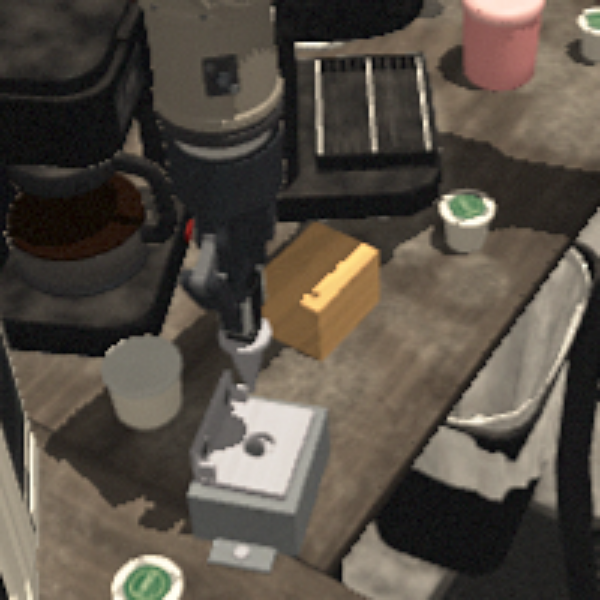

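The side view shows the pin gripped upright, its point above and behind the bracket's hole, and the stand empty. Next is the force-guided insertion.

```bash
cat > ins.py <<'E'
from h import *
st=env.get_state
def rd(n=4):
    F=[]
    for _ in range(n): env.dwell(.025); F.append(st()["force"])
    return np.mean(F,0)
def step(t,f0,v=.03,sf=5):
    hit=env.movel(list(t),velocity=v,rot=q(np.pi),stop_force=sf); F=rd()-f0; s=st()
    print("%.2f"%s["time"],"T",np.round(np.array(t)*1e3,1),"A",(s["tcp_pos"]*1e3).round(1),"F",F.round(1),"M",s["torque"].round(2),"HIT" if hit else ""); return F,s,hit
E
python3 - <<'E'
from ins import *
env.movel([.567,.368,.235],velocity=.12,rot=q(np.pi)); env.dwell(.3); f0=rd(8); np.save("f0.npy",f0); s=st(); print(f0,s["tcp_pos"],s["torque"],s["time"])
for z in (.222,.215,.208,.201,.195):
    F,s,h=step((.567,.368,z),f0)
    if h or np.hypot(*F[:2])>4 or F[2]>4: break
E
```

```text
[ 0.14398865  0.25327114 -2.47920805] [0.56704416 0.36803455 0.23523012] [-0.00452359  0.01343204  0.02347391] 11.95
12.63 T [567. 368. 222.] A [567.  368.1 222.1] F [ 0.  -0.4  0. ] M [-0.    0.02  0.  ] 
13.12 T [567. 368. 215.] A [567.  368.1 215. ] F [-0.2  0.2  0.5] M [-0.02 -0.02  0.02] 
13.60 T [567. 368. 208.] A [567. 368. 208.] F [-0.3 -0.4  0.2] M [-0.    0.06  0.06] 
14.08 T [567. 368. 201.] A [567.  368.1 201. ] F [-0.2 -0.2  0.5] M [-0.02  0.03  0.04] 
14.53 T [567. 368. 195.] A [567. 368. 195.] F [-0.3  0.   0.5] M [ 0.01  0.04 -0.02]
```

Run:
```python
from ins import *
f0=np.load("f0.npy")
x,y,z=.567,.368,.195
for x,y in ((.5687,.3681),(.5703,.3683),(.5718,.3684)):
    F,s,h=step((x,y,z),f0,.02,7)
    if np.hypot(*F[:2])>7: raise SystemExit
for k in range(14):
    if z<=.172: break
    if F[2]<3.5: z-=.0025
    L=F[:2].copy(); n=np.hypot(*L)
    if n>3.5: x,y=np.array([x,y])+L*.00025*(n-2.5)/n
    F,s,h=step((x,y,z),f0,.02,6)
    if h: z=s["tcp_pos"][2]
    if np.hypot(*F[:2])>8 or F[2]>8: break
np.save("t.npy",[x,y,z])
```

```text
14.88 T [568.7 368.1 195. ] A [568.6 368.2 195. ] F [-1.1 -0.1  0.7] M [-0.01  0.27 -0.02] 
15.23 T [570.3 368.3 195. ] A [570.1 368.4 195. ] F [-2.4 -0.3  1.5] M [ 0.03  0.65 -0.01] 
15.58 T [571.8 368.4 195. ] A [571.9 368.5 195. ] F [-1.9 -0.   1.2] M [0.1  0.5  0.04] 
15.96 T [571.8 368.4 192.5] A [571.8 368.2 192.2] F [-2.  -0.9  0.1] M [-0.02  0.59  0.05] 
16.33 T [571.8 368.4 190. ] A [571.8 368.3 189.8] F [-2.4 -0.6  0.5] M [-0.08  0.59  0.  ] 
16.71 T [571.8 368.4 187.5] A [571.8 368.4 187.4] F [-2.2 -0.3  0.1] M [-0.04  0.51  0.02] 
17.08 T [571.8 368.4 185. ] A [571.8 368.4 184.9] F [-2.2 -0.4  0.2] M [-0.04  0.51 -0.04] 
17.46 T [571.8 368.4 182.5] A [571.8 368.3 182.4] F [-1.8 -0.2  0.3] M [-0.06  0.52  0.02] 
17.83 T [571.8 368.4 180. ] A [571.8 368.3 179.9] F [-1.5 -0.2  0.4] M [-0.01  0.46  0.04] 
18.21 T [571.8 368.4 177.5] A [571.8 368.3 177.3] F [-1.5 -0.4 -0.4] M [-0.01  0.4   0.01] 
18.58 T [571.8 368.4 175. ] A [571.9 368.4 174.9] F [-1.6 -0.  -0.2] M [-0.    0.37  0.02] 
18.96 T [571.8 368.4 172.5] A [571.9 368.3 172.4] F [-1.5 -0.2  0.5] M [ 0.03  0.33 -0.03] 
19.33 T [571.8 368.4 170. ] A [571.9 368.3 169.9] F [-1.3 -0.1 -0. ] M [-0.05  0.31 -0.01]
```

Run:
```python
from ins import *
f0=np.load("f0.npy"); x,y,z=np.load("t.npy"); F=np.zeros(3)
for k in range(22):
    if F[2]<3: z-=.0015 if z>.1615 else .0006
    L=F[:2]; n=np.hypot(*L)
    if n>2.5: x,y=np.array([x,y])+L*.0002*(n-1.5)/n
    F,s,h=step((x,y,z),f0,.015,5)
    if h: z=s["tcp_pos"][2]
    if np.hypot(*F[:2])>8 or F[2]>7 or (s["tcp_pos"][2]<.160 and F[2]>3): break
np.save("t.npy",[x,y,z])
```

```text
19.68 T [571.8 368.4 168.5] A [571.8 368.4 168.5] F [-1.5 -0.1 -0.3] M [0.04 0.29 0.02] 
20.03 T [571.8 368.4 167. ] A [571.8 368.4 166.9] F [-0.6  0.5  0.1] M [-0.01  0.29 -0.06] 
20.38 T [571.8 368.4 165.5] A [571.8 368.4 165.4] F [-0.6 -0.3 -0.3] M [-0.    0.31  0.05] 
20.73 T [571.8 368.4 164. ] A [571.8 368.4 164. ] F [-1.4 -0.1 -0.2] M [-0.01  0.29 -0.01] 
21.08 T [571.8 368.4 162.5] A [571.8 368.4 162.4] F [-1.  0.  0.] M [-0.02  0.28 -0.02] 
21.43 T [571.8 368.4 161. ] A [571.8 368.4 161. ] F [-1.1 -0.3 -0.4] M [-0.03  0.18  0.01] 
21.78 T [571.8 368.4 160.4] A [571.8 368.5 160.4] F [-1.2 -0.5  0.3] M [0.06 0.28 0.06] 
22.13 T [571.8 368.4 159.8] A [571.8 368.4 159.8] F [-1.7  0.2  0.3] M [ 0.09  0.28 -0.02] 
22.48 T [571.8 368.4 159.2] A [571.8 368.4 159.1] F [-1.3 -0.2  0. ] M [0.07 0.26 0.  ] 
22.83 T [571.8 368.4 158.6] A [571.8 368.5 158.9] F [-2.1 -1.   4.2] M [-0.25  0.55 -0.  ]
```

Run:
```python
from ins import *
env.grip(.045); s=st(); print(s["time"],s["opening"],s["force"])
env.movel([.5718,.3684,.25],velocity=.08,stop_force=6) and print("HIT")
env.movel([.545,.3684,.31],velocity=.15); env.dwell(.3)
C=cam("wrist"); p,d=camera("wrist"); P=cloud(C,d); cv2.imwrite("pics/w4.png",cv2.resize(p[80:320,180:460],None,fx=2,fy=2)); 
m=(abs(P[...,2]-.126)<.012)&(np.hypot(P[...,0]-.572,P[...,1]-.368)<.03); print(m.sum(),P[m].mean(0),np.percentile(P[m][:,2],[5,50,95]))
c=cv2.findContours(m.astype(np.uint8),0,1)[0][0].reshape(-1,2)
m=(abs(P[...,2]-.070)<.004)&(np.hypot(P[...,0]-.572,P[...,1]-.368)<.022); print("collar",m.sum(),np.percentile(P[m][:,2],[10,50,90]) if m.any() else "")
print(st()["time"])
```

```text
23.1833 0.04513329280141857 [-0.36999628  0.26861099  0.24861383]
745 [0.5707974  0.36920154 0.1248195 ] [0.11818485 0.12569178 0.12689895]
collar 435 [0.06875979 0.06984411 0.07093021]
25.4167
```

View pics/w4.png

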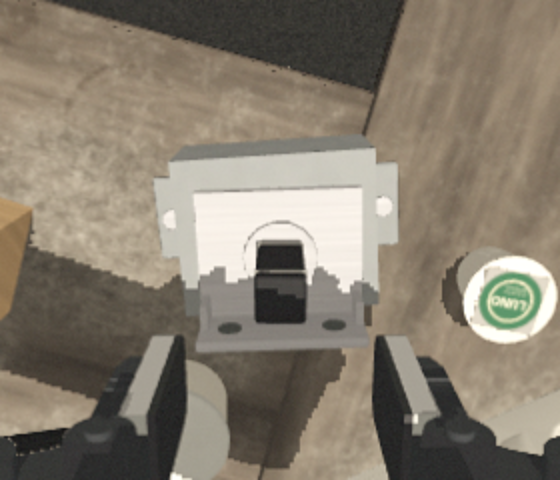

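The pin stands upright with its handle top at (280,297) and z = 0.126. The collar top is at 0.070, flat on the bracket, which has shifted into line. The gripper is clear.

```bash
python3 -c "
from cell import job
print(job.job_done())"
```

```text
the job is handed in; nothing more can be done
None
```

The pin is through both holes with its collar flat on the bracket, released and handed in at about 25 s; measured forces on it during insertion stayed under about 5 N.

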